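# Bolt the instrument cassette into its cradle

### The job

Lock the steel instrument cassette into its cradle: press the long spring catch fully down with one fingertip and, while it stays down, push the bolt by its upright tab with the other fingertip fully home over the cassette. Then take the hand away so that the catch springs back up. Nothing is to be gripped or lifted, and the cassette and the things lying about stay where they are.

Things in the scene. Friction and masses are not known exactly. Their poses are not given: they have to be found in the camera images.
- cradle: flat metal base fixed to the worktop, 298 x 220 mm, 30 mm tall, x -85..213, y -110..110 mm about its origin (on the worktop). +x: the way the bolt slides home (away from the robot, yaw up to 0.35 rad), +y: catch side, z up. Two steel bolt guides (x -45 and +54, y -33 mm) reach 70.5 mm above the worktop: keep a fingertip behind the tab above that.
- bolt_tab (a point): top edge, mid rear face (facing cradle -x: the face to push) of the bolt's upright steel tab, 32 mm wide (y), 10 mm thick (x), rising to 110 mm above the worktop from a flat bar whose top is at 66 mm. Bolt drawn back: at x 0, y -33, z 110 mm in the cradle frame; moves towards +x with the bolt.
- bolt (a joint): bolt travel in m: 0 drawn back, 0.030 fully home at its hard stop, nose 22 mm over the cassette's lid; starts at 0 to 0.001. About 2 N friction. Two side lugs strike the catch's tooth at about 0.0015 and 0.0155, so it slides only while the catch is 5 mm or more down. Past 0.0275 the released catch springs up and locks it.
- catch_top (a point): centre of the top of the catch: level ribbed black plate, 100 mm long (cradle x), 28 mm wide (y), going straight down wherever it is pressed; a fingertip may slide along it. Up: at x -3, y +33, z 88 mm in the cradle frame, 66 mm sideways from the tab's middle, 36 mm open between plate and tab. Fully down: z 78 mm, 12 mm over the bolt bar, 32 mm below the tab's top.
- catch (a joint): how far the catch is pressed, in m: 0 up (it springs back by itself), 0.010 at its lower stop. 3.2 N to start, 7.7 N at the stop. The bolt is free from 0.005 on; 0.007 to 0.010 is safe.
- cassette: closed perforated steel cassette, 148 x 187 x 25 mm, lying loose in the cradle between low stops, centre at cradle x +133 mm, y 0; origin under its centre, axes as the cradle's; lid top 55 mm above the worktop. Leave it where it lies.
- nippers: steel nippers, 42 x 121 x 11 mm, lying on the base left of the catch (bystander, leave alone); origin at the centre of its underside
- probe: thin steel hand instrument, 26 x 163 x 8 mm, lying on the base right of the bolt (bystander, leave alone); origin at the centre of its underside
- polish: small polish bottle, 31 mm wide, 79 mm tall, standing left of the cradle (bystander, leave alone); origin at the centre of its underside
- cup: small white cup, 42 mm wide, 32 mm tall, standing left of the cradle (bystander, leave alone); origin at the centre of its underside
- dropper: brown dropper bottle, 33 mm wide, 102 mm tall, standing on the left of the worktop (bystander, leave alone); origin at the centre of its underside
- brush: nail brush, 36 x 98 x 32 mm, on the left of the worktop near the robot (bystander, leave alone); origin at the centre of its underside

How it is judged:
By the outcome, as a careful person would: the job done as asked, in the order asked, and still so for the second after the job is handed in, with the robot touching nothing.
It also fails if it takes over 35 s, if anything falls off the work surface, if the arm or the gripper's body presses on something with over 40 N, if the wrist force passes 120 N, or if a joint passes its speed limit or range.

### The arm

A 6-joint arm with a two-finger parallel gripper is mounted at the origin on a cart in front of the work surface, level with it; the furniture and walls round the work are solid. World frame = base frame: x ahead of the robot, y to its left, z up, the work surface at z = 0. Lengths are in m, angles in rad, forces in N, time in s.
With the tool pointing down it reaches from about 0.3 to 0.875 m from the base axis. Payload 6.4 kg.
Tool frame: the origin (TCP) lies at the very end of the fingers, on their centre line; the grasp point (between the pads) lies 19 mm behind it; z points along the fingers, y is the line along which they close (so a half turn about z gives the same grasp; the last joint's range is limited). The gripper opens to 85 mm and grips with 20 to 120 N. Pads are 22 mm wide; open, the fingers measure 114 mm over their backs; the gripper's body (76 mm by 85 mm) begins 54 mm behind the grasp point. The pads swing forward as they close: fully open they stand 13 mm farther back than shut.
Start: joints at [1.005, 0.181, 1.607, -0, 1.354, -0.206], TCP at [0.202, 0.538, 0.231] pointing down, gripper open.
Joint ranges: [-2.99, 2.99], [-0.89, 2.07], [0.3, 2.58], [-1.14, 4.28], [0, 2.63], [-3.12, 3.12]. Speed limits (rad/s): [2.57, 2.57, 3.01, 3.14, 3.14, 3.14].

### API

Orientations are given as a unit quaternion [w, x, y, z].
In Python, from bench import ctrl, camera, calibration, order, outline_of gives the robot as it stands.
- The arm moves only by the tool move_arm, never from a script. Its argument "series" is a list that holds one entry, the list of rows, each a list of 5 numbers: the opening, from 0 (shut) to 1 (fully open), then the shift along the tool's x, y, z in mm, then the turn about the tool's z in rad. A call has exactly 10 rows; each row is the pose to reach, as a shift and turn from the pose commanded when the call began, along the tool's axes at that moment; what a row does not reach only later rows make up. A row lasts 1/12 s, in which the tool goes at most 41.7 mm and 7.16 degrees, less where a joint would pass 70% of its speed; a pose out of reach is approached as far as the arm can. A call with a gripper value outside its range is refused whole. The fingers move at their own pace and stop on an object; the grip force is fixed at half the most. Time passes only in rows, so rows that repeat a pose let the fingers close, or fill a call up. It gives the time, the measured TCP pose, the force, the opening and the grip force at its end, in the units of the state.
- ctrl.get_obs(): the state, without advancing time (a new reading comes with each control period).
- camera(name): name is "side" or "top" or "wrist"; returns (picture, depth): 400x640x3 uint8, blue, green, red; 400x640 float32, m along the optical axis (not along the pixel's ray), 0 where there is no reading.
- calibration(name): a dict with "intrinsics" (3x3 intrinsics, pixels), "rvec" (rotation vector, rad) and "tvec" (3), from world to camera coordinates, as OpenCV has them. Camera axes: x right, y down, z forward; pixel columns grow to the right and rows downward; lengths in m; the calibration is good to about 2 mm. A picture is of the moment at which its call begins: read the wrist's pose just before it. calibration takes no time and is no camera call; for the wrist camera it gives the pose at the moment of the call.
- order.hand_in(): hands the job in; it is judged then, once.
Trained networks look in the newest picture that a camera, given by its name, has taken for a name from the list of things; names that differ only in an ending like _2 or _b are one class to them, and where a whole thing is asked for, a point or a joint stands for the part that bears it (a point fixed in the world has none). Each returns a list of dicts, best first, with "conf" (0 to 1); they miss things now and then, are a little off and sometimes report something else, mostly with a low value. They report only what shows in the picture. A call takes as long as a camera call.
- outline_of(target, camera): "region" (400x640 bool, what is visible of it) and "bbox" ([centre column, centre row, width, height] in pixels, round what is visible of it).
The state is a dict: "time_s": time; "q": joint angles; "dq": joint speeds; "joint_efforts": joint torques, N m; "eef_pos": TCP position; "eef_rot": TCP orientation; "wrist_force": force on the tool from outside, world axes, zero at the start; "torque": the same for the moment, N m; "opening": opening from 0.0 (shut) to 1.0 (fully open); "grasp_force": force on a finger pad.
Only numpy, scipy, OpenCV 4.12 (cv2) and the standard library are available. Lean on these libraries where they do the work, as an engineer would, in place of code of your own. Each camera call takes 0.05 s, during which the arm holds its last target. There are 200 camera calls.

## Working session

There is one attempt and no reset: what is moved stays moved. The work goes in short steps, Python scripts to look and compute and a tool call to move; the robot and the scene stay as the last step left them, time stands still between calls to the robot, and variables do not carry over. Pictures are saved under pics/ and viewed, at most 10 in all, crops included, and the job is handed in when it is done.

Besides the shell and the picture viewer there is one more tool, called after "Emit:" by a JSON object that holds its "op" and its "data", one argument or row to a line. move_arm: Moves the arm, as the interface text tells. Its arguments: {"type":"object","properties":{"series":{"type":"array","items":{"type":"array","items":{"type":"array","items":{"type":"number"}}}}},"required":["series"]}

```bash
mkdir -p pics
cat > h.py <<'E'
import numpy as np, cv2
from bench import ctrl, camera, calibration, order, outline_of
def cam(n):
    c=calibration(n); R=cv2.Rodrigues(np.array(c["rvec"],float))[0]
    return np.array(c["intrinsics"]),R,np.array(c["tvec"],float).ravel()
def world(n,d,mask):
    K,R,t=cam(n); v,u=np.nonzero(mask&(d>0)); z=d[v,u]
    p=np.stack([(u-K[0,2])/K[0,0]*z,(v-K[1,2])/K[1,1]*z,z],1)
    return (p-t)@R, u, v
def proj(n,P):
    K,R,t=cam(n); q=(np.atleast_2d(P)@R.T+t)@K.T; return q[:,:2]/q[:,2:]
E
python3 - <<'E'
from h import *
o=ctrl.get_obs(); print({k:np.round(o[k],3) for k in o})
for n in("top","side"):
    p,d=camera(n); cv2.imwrite(f"pics/{n}1.png",p)
    for t in("bolt_tab","catch_top","cassette","cradle"):
        for r in outline_of(t,n)[:2]:
            w,u,v=world(n,d,r["region"])
            print(n,t,round(r["conf"],2),np.round(r["bbox"]),len(w),np.round(np.percentile(w,[2,50,98],axis=0),3).tolist())
            if t=="catch_top" or t=="bolt_tab":
                hi=w[w[:,2]>(0.08 if t=="catch_top" else .1)]
                if len(hi)>5:print("  hi",len(hi),np.round(hi.mean(0),4),cv2.minAreaRect((hi[:,:2]*1000).astype(np.float32)))
E
```

```text
{'time_s': np.float64(0.0), 'q': array([ 1.005,  0.182,  1.608, -0.   ,  1.354, -0.206]), 'dq': array([-0.   ,  0.001, -0.001, -0.001, -0.   ,  0.003]), 'joint_efforts': array([ 1.0000e-03, -4.4487e+01, -3.5134e+01, -0.0000e+00,  9.0000e-03,
       -0.0000e+00]), 'eef_pos': array([0.202, 0.538, 0.23 ]), 'eef_rot': array([-0.   ,  0.179,  0.984, -0.001]), 'wrist_force': array([-0.622,  0.233, -0.424]), 'torque': array([0.006, 0.048, 0.028]), 'grasp_force': np.float64(0.0), 'opening': np.float64(1.003)}
top bolt_tab 0.9 [386. 171.  25.  51.] 545 [[0.493, -0.078, 0.03], [0.558, -0.05, 0.066], [0.606, -0.028, 0.111]]
  hi 64 [ 0.5652 -0.0459  0.1084] ((566.2493896484375, -46.762847900390625), (9.702910423278809, 30.441617965698242), 17.352581024169922)
top catch_top 0.68 [361. 174.  27.  40.] 537 [[0.491, -0.012, 0.03], [0.54, 0.011, 0.088], [0.584, 0.036, 0.091]]
  hi 494 [0.5368 0.0127 0.088 ] ((537.9830932617188, 12.60125732421875), (99.86553955078125, 27.962472915649414), 18.787803649902344)
top cassette 0.75 [362. 173.  29.  43.] 550 [[0.491, -0.015, 0.03], [0.54, 0.011, 0.088], [0.
[... 284 characters left out ...]
  38.] 651 [[0.491, -0.08, 0.06], [0.561, -0.054, 0.068], [0.608, -0.025, 0.111]]
  hi 96 [ 0.5642 -0.0505  0.1074] ((565.5067749023438, -48.57872772216797), (9.959992408752441, 32.93299865722656), 21.891592025756836)
side catch_top 0.82 [352. 216.  36.  22.] 361 [[0.493, -0.011, 0.061], [0.544, 0.009, 0.089], [0.581, 0.035, 0.091]]
  hi 318 [0.5372 0.0097 0.0892] ((537.4503784179688, 10.752805709838867), (98.02972412109375, 28.144811630249023), 21.965862274169922)
side cassette 0.83 [409. 218.  94.  59.] 2698 [[0.609, -0.078, 0.033], [0.679, 0.005, 0.054], [0.757, 0.123, 0.057]]
side cradle 0.9 [381. 241. 155. 106.] 6271 [[0.452, -0.138, 0.005], [0.547, -0.057, 0.032], [0.757, 0.06, 0.095]]
```

View pics/top1.png

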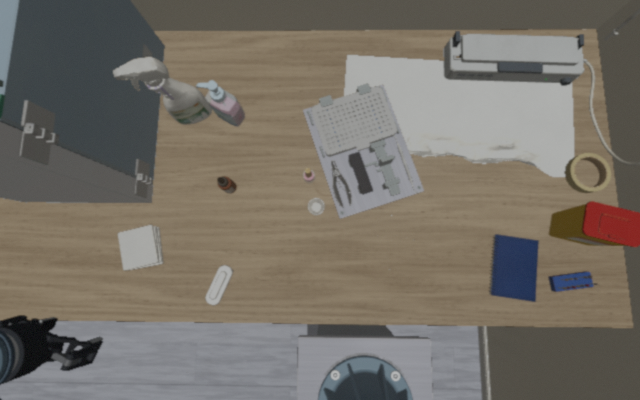

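View pics/side1.png

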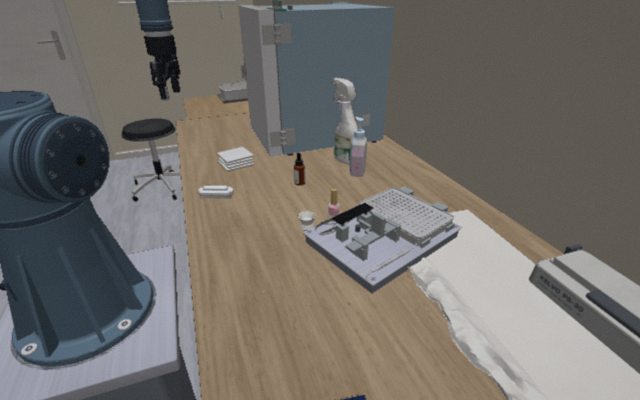

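The top picture shows the cradle around (362,152), the catch at (361,174) and the tab at (386,171). The side view agrees. The tab–catch spacing of 65.8 mm fits the given 66.5 mm, and the yaw is about 18.7°. The path to the cradle is clear at this height.

Emit:
{"op": "move_arm", "data": {
  "series": [
    [[0.6,-476,-436,0,-0.686],[0.6,-476,-436,0,-0.686],[0.6,-476,-436,0,-0.686],[0.6,-476,-436,0,-0.686],[0.6,-476,-436,0,-0.686],[0.6,-476,-436,0,-0.686],[0.6,-476,-436,0,-0.686],[0.6,-476,-436,0,-0.686],[0.6,-476,-436,0,-0.686],[0.6,-476,-436,0,-0.686]]
  ]
}}

```text
time_s: 1.33
eef_pos: [0.3806, 0.1873, 0.2318]
eef_rot: [0.001, -0.163, 0.987, 0.0]
wrist_force: [1.0, 0.7, 1.0]
opening: 0.598
grasp_force: 0.0
```

Emit:
{"op": "move_arm", "data": {
  "series": [
    [[0.6,-5,-40,0,0],[0.6,-10,-80,0,0],[0.6,-16,-118,0,0],[0.6,-21,-156,0,0],[0.6,-27,-194,0,0],[0.6,-31,-228,0,0],[0.6,-35,-250,0,0],[0.6,-35,-250,0,0],[0.6,-35,-250,0,0],[0.6,-35,-250,0,0]]
  ]
}}

```text
time_s: 2.17
eef_pos: [0.493, -0.036, 0.2312]
eef_rot: [-0.0, -0.162, 0.987, 0.0]
wrist_force: [-0.9, 0.5, 0.1]
opening: 0.601
grasp_force: 0.0
```

Run:
```python
from h import *
from scipy.spatial.transform import Rotation as Ro
o=ctrl.get_obs(); print(o["time_s"],o["eef_pos"],o["eef_rot"],o["opening"],o["wrist_force"])
def rect(h): return cv2.minAreaRect((h[:,:2]*1000).astype(np.float32))
for n in("wrist","side"):
    p,d=camera(n); cv2.imwrite(f"pics/{n}2.png",p)
    for t,z0,z1 in(("bolt_tab",.1,.12),("catch_top",.08,.095),("cassette",.05,.06)):
        for r in outline_of(t,n)[:2]:
            w,u,v=world(n,d,r["region"]); h=w[(w[:,2]>z0)&(w[:,2]<z1)]
            if len(h)>9: print(n,t,round(r["conf"],2),np.round(r["bbox"]),len(h),np.round(np.median(h[:,2]),4),rect(h))
```

```text
2.1667 [ 0.49298892 -0.03600594  0.23121832] [-2.94789605e-04 -1.62306259e-01  9.86740326e-01  3.47728073e-04] 0.6009321772771352 [-0.93388019  0.54113071  0.12784087]
wrist bolt_tab 0.58 [292. 231.  48. 124.] 513 0.1088 ((563.4725952148438, -47.6832389831543), (9.598404884338379, 31.473356246948242), 18.435789108276367)
wrist catch_top 0.79 [344. 253.  68. 100.] 3157 0.0878 ((535.45947265625, 12.16110610961914), (100.02657318115234, 28.08343505859375), 18.79293441772461)
wrist cassette 0.9 [326. 337. 146.  87.] 8976 0.0526 ((654.7844848632812, 18.65264129638672), (107.1541748046875, 159.10655212402344), 17.30260467529297)
side bolt_tab 0.85 [371. 231.  48.  36.] 91 0.1069 ((565.3118896484375, -48.38170623779297), (10.418152809143066, 30.61475372314453), 18.358360290527344)
side catch_top 0.88 [352. 216.  39.  25.] 366 0.0894 ((536.6453247070312, 12.683631896972656), (99.98126220703125, 29.41598129272461), 19.22063636779785)
side cassette 0.59 [409. 217.  98.  57.] 2302 0.0542 ((680.727294921875, 25.359275817871094), (135.33895874023438, 189.029541015625), 17.677200317382812)
```

View pics/wrist2.png

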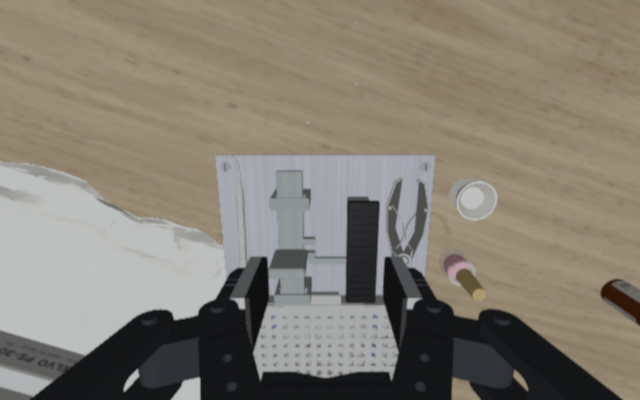

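The wrist picture shows the catch at (362,253), the tab at (290,262) and the fingers either side of their midline. Yaw and gripper alignment agree at 18.7°. Next I go above the catch with the other finger behind the tab.

Emit:
{"op": "move_arm", "data": {
  "series": [
    [[0.6,-18,0,0,0],[0.6,-37,-1,10,0],[0.6,-37,-1,40,0],[0.6,-37,-1,70,0],[0.6,-37,-1,95,0],[0.6,-37,-1,115,0],[0.6,-37,-1,125,0],[0.6,-37,-1,131,0],[0.6,-37,-1,131,0],[0.6,-37,-1,131,0]]
  ]
}}

```text
time_s: 3.4
eef_pos: [0.5295, -0.0258, 0.1014]
eef_rot: [0.001, -0.162, 0.987, -0.0]
wrist_force: [0.5, -0.4, 0.6]
opening: 0.599
grasp_force: 0.0
```

Run:
```python
from h import *
p,d=camera("wrist"); a=p[100:400,150:550]
q,d2=camera("side"); b=q[130:280,260:460]
cv2.imwrite("pics/c3.png",np.hstack([a,cv2.resize(b,(400,300),interpolation=cv2.INTER_CUBIC)]))
o=ctrl.get_obs(); print(o["eef_pos"],o["wrist_force"])
```

```text
[ 0.52998266 -0.02591493  0.10201777] [0.74127533 0.02154482 0.1576609 ]
```

View pics/c3.png

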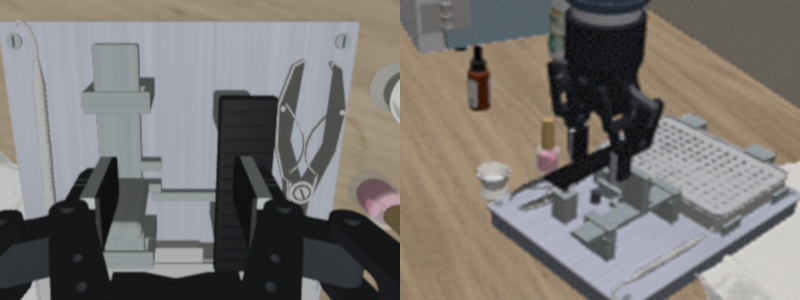

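The left fingertip (crop x≈105) stands over the bolt bar behind the tab. The right one (x≈250) is over the catch plate, which spans 220–277. I descend and watch the force.

Emit:
{"op": "move_arm", "data": {
  "series": [
    [[0.6,0,0,2,0],[0.6,0,0,4,0],[0.6,0,0,6,0],[0.6,0,0,8,0],[0.6,0,0,9,0],[0.6,0,0,10,0],[0.6,0,0,11,0],[0.6,0,0,12,0],[0.6,0,0,12,0],[0.6,0,0,12,0]]
  ]
}}

```text
time_s: 4.33
eef_pos: [0.5288, -0.0256, 0.0884]
eef_rot: [-0.0, -0.162, 0.987, 0.0]
wrist_force: [-0.0, -0.1, -0.5]
opening: 0.601
grasp_force: 0.0
```

Emit:
{"op": "move_arm", "data": {
  "series": [
    [[0.6,0,0,1,0],[0.6,0,0,2,0],[0.6,0,0,3,0],[0.6,0,0,4,0],[0.6,0,0,5,0],[0.6,0,0,6,0],[0.6,0,0,6,0],[0.6,0,0,6,0],[0.6,0,0,6,0],[0.6,0,0,6,0]]
  ]
}}

```text
time_s: 5.17
eef_pos: [0.5288, -0.0256, 0.0825]
eef_rot: [0.0, -0.162, 0.987, -0.0]
wrist_force: [-0.7, 1.0, 3.9]
opening: 0.601
grasp_force: 1.8
```

Emit:
{"op": "move_arm", "data": {
  "series": [
    [[0.6,0,0,1,0],[0.6,0,0,2,0],[0.6,0,0,3,0],[0.6,0,0,4,0],[0.6,0,0,5,0],[0.6,0,0,5,0],[0.6,0,0,5,0],[0.6,0,0,5,0],[0.6,0,0,5,0],[0.6,0,0,5,0]]
  ]
}}

```text
time_s: 6.0
eef_pos: [0.5288, -0.0256, 0.0775]
eef_rot: [0.0, -0.162, 0.987, 0.0]
wrist_force: [-2.4, 0.4, 6.0]
opening: 0.6
grasp_force: 2.9
```

```bash
cat > m.py <<'E'
from h import *
import sys
o=ctrl.get_obs()
F=[]
for n in("side","top","wrist"):
    p,d=camera(n); F.append(ctrl.get_obs()["wrist_force"])
    for t,z0,z1 in(("bolt_tab",.1,.12),("catch_top",.072,.095)):
        for r in outline_of(t,n)[:1]:
            F.append(ctrl.get_obs()["wrist_force"])
            w,u,v=world(n,d,r["region"]); h=w[(w[:,2]>z0)&(w[:,2]<z1)]
            if len(h)>9: print(n,t,round(r["conf"],2),len(h),np.round(np.median(h[:,2]),4),cv2.minAreaRect((h[:,:2]*1000).astype(np.float32)))
    cv2.imwrite(f"pics/{n}_{sys.argv[1]}.png",p)
print(o["eef_pos"],np.mean(F,0),len(F))
E
python3 m.py a
```

```text
side bolt_tab 0.76 46 0.1065 ((565.3387451171875, -55.79987335205078), (7.727367401123047, 19.41311264038086), 45.96825408935547)
side catch_top 0.71 226 0.082 ((530.1638793945312, 8.882719039916992), (85.13513946533203, 27.578332901000977), 18.51202392578125)
top catch_top 0.47 73 0.0811 ((570.8414306640625, 33.22380065917969), (17.645809173583984, 34.589134216308594), 74.80643463134766)
wrist bolt_tab 0.7 812 0.1066 ((557.4718017578125, -42.04298400878906), (20.700359344482422, 11.033817291259766), 55.53620529174805)
wrist catch_top 0.81 6086 0.0803 ((529.312255859375, 9.395435333251953), (86.41534423828125, 28.153541564941406), 18.6171875)
[ 0.52882275 -0.02559586  0.07752694] [-2.26303485  0.28699403  5.72605287] 8
```

Emit:
{"op": "move_arm", "data": {
  "series": [
    [[0.6,0,0,1,0],[0.6,0,0,2,0],[0.6,0,0,2.5,0],[0.6,0,0,3,0],[0.6,0,0,3,0],[0.6,0,0,3,0],[0.6,0,0,3,0],[0.6,0,0,3,0],[0.6,0,0,3,0],[0.6,0,0,3,0]]
  ]
}}

```text
time_s: 7.28
eef_pos: [0.5289, -0.0256, 0.0747]
eef_rot: [0.0, -0.162, 0.987, 0.0]
wrist_force: [-3.0, 1.0, 6.7]
opening: 0.604
grasp_force: 3.7
```

```bash
python3 m.py b; python3 -c "
import cv2,numpy as np
a=cv2.imread('pics/wrist_b.png')[100:400,150:550];b=cv2.imread('pics/side_b.png')[170:260,310:430]
cv2.imwrite('pics/c4.png',np.hstack([a,cv2.resize(b,(400,300),interpolation=cv2.INTER_CUBIC)]))"
```

```text
side bolt_tab 0.85 32 0.1053 ((564.8649291992188, -58.4080810546875), (7.163609981536865, 16.547773361206055), 47.9121208190918)
side catch_top 0.54 243 0.0792 ((530.8779296875, 10.622655868530273), (87.3539810180664, 28.946136474609375), 19.50643539428711)
wrist bolt_tab 0.79 666 0.1054 ((556.705322265625, -41.90909194946289), (21.53540802001953, 10.884048461914062), 55.5313835144043)
wrist catch_top 0.77 6097 0.0775 ((529.2691040039062, 9.417806625366211), (86.400146484375, 28.289268493652344), 18.510671615600586)
[ 0.52886151 -0.0256028   0.07472166] [-2.78698855  0.50626595  7.58944509] 8
```

View pics/c4.png

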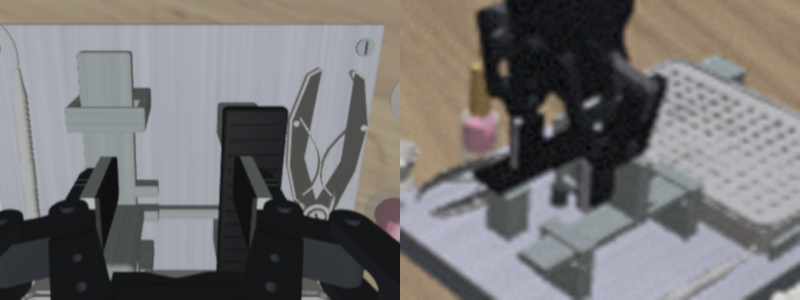

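The catch plate now measures 0.0775–0.079 m high and the force is 7.6 N, so it is at its lower stop. Now I push along the bolt.

Emit:
{"op": "move_arm", "data": {
  "series": [
    [[0.6,-2,0,0,0],[0.6,-4,0,0,0],[0.6,-6,0,0,0],[0.6,-8,0,0,0],[0.6,-10,0,0,0],[0.6,-12,0,0,0],[0.6,-14,0,0,0],[0.6,-16,0,0,0],[0.6,-18,0,0,0],[0.6,-20,0,0,0]]
  ]
}}

```text
time_s: 8.57
eef_pos: [0.5459, -0.0199, 0.0746]
eef_rot: [-0.002, -0.163, 0.987, -0.0]
wrist_force: [-11.4, -4.2, 14.2]
opening: 0.599
grasp_force: 7.4
```

```bash
python3 m.py c; python3 -c "
import cv2,numpy as np
a=cv2.imread('pics/wrist_c.png')[100:400,150:550];b=cv2.imread('pics/side_c.png')[170:260,310:430]
cv2.imwrite('pics/c5.png',np.hstack([a,cv2.resize(b,(400,300),interpolation=cv2.INTER_CUBIC)]))"
```

```text
side bolt_tab 0.69 30 0.1051 ((573.0205688476562, -57.35980224609375), (6.6532087326049805, 12.37435245513916), 56.41846466064453)
side catch_top 0.74 298 0.0792 ((536.7175903320312, 11.677324295043945), (98.93832397460938, 29.049869537353516), 18.244230270385742)
wrist bolt_tab 0.94 967 0.1083 ((567.614013671875, -36.01041030883789), (10.46235466003418, 11.126763343811035), 18.195005416870117)
wrist catch_top 0.79 8647 0.0775 ((535.7069091796875, 11.480684280395508), (99.78048706054688, 27.93653106689453), 18.755556106567383)
[ 0.54585198 -0.01994267  0.07461405] [-9.28742826 -2.80862935 12.58491474] 7
```

View pics/c5.png

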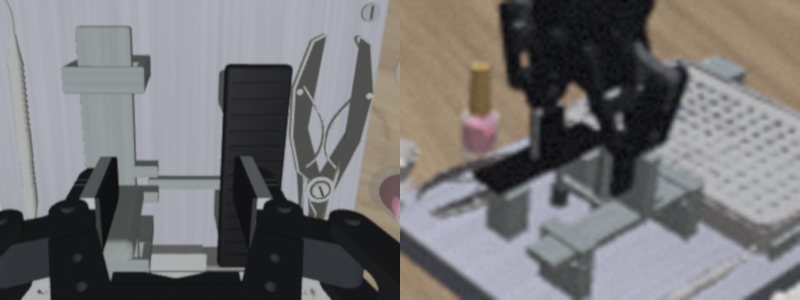

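The tab has moved about 8 mm towards home with the catch fully down, and the guides are clear. I continue.

Emit:
{"op": "move_arm", "data": {
  "series": [
    [[0.6,-2,0,0,0],[0.6,-4,0,0,0],[0.6,-6,0,0,0],[0.6,-8,0,0,0],[0.6,-10,0,0,0],[0.6,-12,0,0,0],[0.6,-14,0,0,0],[0.6,-16,0,0,0],[0.6,-18,0,0,0],[0.6,-20,0,0,0]]
  ]
}}

```text
time_s: 9.85
eef_pos: [0.5649, -0.0135, 0.0746]
eef_rot: [-0.002, -0.163, 0.987, -0.0]
wrist_force: [-10.6, -3.4, 12.5]
opening: 0.595
grasp_force: 7.0
```

Emit:
{"op": "move_arm", "data": {
  "series": [
    [[0.6,-1,0,0,0],[0.6,-2,0,0,0],[0.6,-3,0,0,0],[0.6,-4,0,0,0],[0.6,-4.5,0,0,0],[0.6,-5,0,0,0],[0.6,-5,0,0,0],[0.6,-5,0,0,0],[0.6,-5,0,0,0],[0.6,-5,0,0,0]]
  ]
}}

```text
time_s: 10.68
eef_pos: [0.5678, -0.0125, 0.0746]
eef_rot: [-0.004, -0.163, 0.987, -0.0]
wrist_force: [-18.9, -7.0, 19.6]
opening: 0.602
grasp_force: 11.2
```

```bash
python3 m.py d
```

```text
side bolt_tab 0.9 30 0.1058 ((596.0361328125, -49.861083984375), (6.274918556213379, 12.447765350341797), 60.417484283447266)
side catch_top 0.74 314 0.0791 ((536.94091796875, 11.721735000610352), (100.42720031738281, 28.45919418334961), 18.810617446899414)
wrist bolt_tab 0.97 997 0.1083 ((588.8185424804688, -28.74032974243164), (10.485045433044434, 10.992301940917969), 15.751357078552246)
wrist catch_top 0.71 386 0.0755 ((543.1314086914062, 130.97482299804688), (13.51258659362793, 6.3949737548828125), 8.718830108642578)
[ 0.56775872 -0.0125391   0.07457227] [-18.58748118  -6.33408662  19.77864978] 7
```

The tab has moved 30 mm and the force rises against the hard stop, so the bolt is home. I press once more, back off and lift.

Emit:
{"op": "move_arm", "data": {
  "series": [
    [[0.6,-1,0,0,0],[0.6,-2,0,0,0],[0.6,-2,0,0,0],[0.6,2,0,0,0],[0.6,5,0,0,0],[0.6,8,0,0,0],[0.6,8,0,-6,0],[0.6,8,0,-14,0],[0.6,8,0,-30,0],[0.6,8,0,-50,0]]
  ]
}}

```text
time_s: 11.97
eef_pos: [0.562, -0.0135, 0.1233]
eef_rot: [-0.002, -0.162, 0.987, 0.001]
wrist_force: [0.8, -0.4, -0.3]
opening: 0.601
grasp_force: 0.0
```

Emit:
{"op": "move_arm", "data": {
  "series": [
    [[0.6,0,0,-30,0],[0.6,0,0,-60,0],[0.6,30,0,-90,0],[0.6,60,0,-110,0],[0.6,90,0,-120,0],[0.6,120,0,-120,0],[0.6,120,0,-120,0],[0.6,120,0,-120,0],[0.6,120,0,-120,0],[0.6,120,0,-120,0]]
  ]
}}

```text
time_s: 12.8
eef_pos: [0.4507, -0.0521, 0.2442]
eef_rot: [-0.0, -0.163, 0.987, 0.0]
wrist_force: [0.5, -0.3, 0.3]
opening: 0.599
grasp_force: 0.0
```

```bash
python3 m.py e; python3 -c "
import cv2,numpy as np
a=cv2.imread('pics/wrist_e.png')[100:400,120:520];b=cv2.imread('pics/side_e.png')[160:280,300:460]
cv2.imwrite('pics/c6.png',np.hstack([a,cv2.resize(b,(400,300),interpolation=cv2.INTER_CUBIC)]))"
```

```text
side bolt_tab 0.75 91 0.1085 ((594.1009521484375, -38.84319305419922), (10.12691593170166, 31.188323974609375), 19.957284927368164)
side catch_top 0.65 352 0.0893 ((536.882080078125, 11.07339859008789), (98.49718475341797, 28.1430721282959), 16.76649284362793)
top bolt_tab 0.73 69 0.1091 ((594.4326171875, -37.353145599365234), (10.312765121459961, 30.909191131591797), 19.665084838867188)
top catch_top 0.63 471 0.0882 ((537.1024780273438, 12.469547271728516), (98.4317855834961, 27.54293441772461), 18.458290100097656)
wrist bolt_tab 0.94 434 0.1083 ((591.721923828125, -39.434852600097656), (9.778501510620117, 31.608789443969727), 18.768518447875977)
[ 0.45069821 -0.05206295  0.24424339] [-0.0859237   0.06852154 -0.17445387] 9
```

View pics/c6.png

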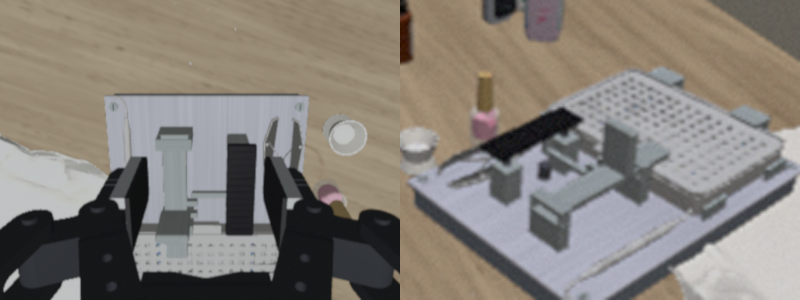

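The pictures show the bolt's nose over the cassette lid. The tab has moved about 29.7 mm, the catch is back at 0.088–0.089 m, and the cassette and bystanders look undisturbed. The hand is clear, so I hand in.

```bash
python3 -c "
from bench import order
print(order.hand_in())"
```

```text
the job is handed in; nothing more can be done
None
```

The cassette is locked and the job is handed in: the bolt was pushed about 30 mm to its hard stop, the catch sprang back up to its full height, and the hand is clear of everything.

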